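Start the toast: press the toaster's lever down until it latches

ROBOT

A 7-joint arm with a two-finger parallel gripper is mounted at the origin on a cart in front of the work surface, level with it; the furniture and walls round the work are solid. World frame = base frame: x ahead of the robot, y to its left, z up, the work surface at z = 0. Lengths are in mm, angles in rad, forces in N, time in s.
With the tool pointing down it reaches from about 400 to 900 mm from the base axis. Payload 5.5 kg.
Tool frame: the origin (TCP) lies on the centre line of the jaws, within the pads' length; the fingertips stand 17 mm ahead of it and the grasp point (between the pads) lies 2 mm behind it; z points along the fingers, y is the line along which they close (so a half turn about z gives the same grasp; the last joint's range is limited). The gripper opens to 85 mm and grips with 20 to 120 N. Pads are 22 mm wide; open, the fingers measure 114 mm over their backs; the gripper's body (76 mm by 85 mm) begins 54 mm behind the grasp point. The pads swing forward as they close: fully open they stand 13 mm farther back than shut.
Start: joints at [-0.939, 0.501, -0.427, 1.55, 0.221, 1.138, -0.21], TCP at [234.286, 606.308, 248.31] pointing down, gripper open.
Joint ranges: [-2.88, 2.88], [-0.31, 2.03], [-1.54, 1.56], [0.2, 2.42], [-1.41, 4.55], [0.19, 2.02], [-2.57, 2.57]. Speed limits (rad/s): [2.57, 2.57, 3.14, 3.14, 3.14, 3.14, 3.14].

INTERFACE

Orientations are given as a unit quaternion [w, x, y, z].
In Python, from workcell import state, read_camera, camera_params, job_done, boxes_of, trace gives the robot as it stands. The module is installed in compiled form; this text tells all that it offers.
- The arm moves only by the shell command python3 -m handwheel 'ROWS' [OPENING]. ROWS is JSON, a list of rows, each a list of 4 numbers: the shift along the world's x, y, z in units of 25 mm (1.0 is 25 mm), then the turn about the world's z in units of 8 degrees (1.0 is 8 degrees). In form: [[tx, ty, tz, twist], ...]. A call has 1 to 20 rows; each row shifts and turns the commanded pose from where the row before left it; what a row does not reach is not made up. A row lasts 1/10 s, in which the tool goes at most 50 mm and 8.59 degrees, less where a joint would pass 70% of its speed; a pose out of reach is approached as far as the arm can. A call is refused whole if a number of a shift passes 1 or a number of a turn 1, either way. A call with a gripper value outside its range is refused whole. OPENING is the finger opening in mm, from 0 to 85.4, set as the call begins (- or left out, the last holds). The fingers move at their own pace and stop on an object; the grip force is fixed at half the most. Time passes only in rows, so rows that do not move let the fingers close. It gives the time, the measured TCP pose, the force, the opening and the grip force at its end, in the units of the state.
- state(): the state, without advancing time (a new reading comes with each control period).
- read_camera(name): name is "scene" or "top"; returns the picture (420x560x3 uint8, blue, green, red); there is no depth.
- camera_params(name): a dict with "fov_y" (degrees; the focal length in pixels is half the picture's height over the tangent of half this angle, whatever the lens; pixels are square), "cx", "cy" (the principal point, pixels), "k1" (the pictures are not rectified: a ray, as slopes to the right and down, at radius r is drawn at 1 + k1 r^2 times it, then the intrinsics apply), "extrinsics" (4x4, takes a point from camera to world coordinates). Camera axes: x right, y down, z forward; pixel columns grow to the right and rows downward; lengths in mm; the calibration is good to about 2 mm. A picture is of the moment at which its call begins. camera_params takes no time and is no camera call.
- job_done(): hands the job in; it is judged then, once.
Trained networks look in the newest picture that a camera, given by its name, has taken for a name from the list of things; names that differ only in an ending like _2 or _b are one class to them, and where a whole thing is asked for, a point or a joint stands for the part that bears it (a point fixed in the world has none). Each returns a list of dicts, best first, with "conf" (0 to 1); they miss things now and then, are a little off and sometimes report something else, mostly with a low value. They report only what shows in the picture. A call takes as long as a camera call.
- boxes_of(camera, target): "rect" ([left, top, width, height] in pixels, round what is visible of it).
- trace(camera, target): "mask" (420x560 bool, what is visible of it) and "rect" ([left, top, width, height] in pixels, round what is visible of it).
The state is a dict: "clock": time; "joint_positions": joint angles; "joint_velocities": joint speeds; "effort": joint torques, N m; "tool_pos": TCP position; "ee_rot": TCP orientation; "wrist_force": force on the tool from outside, world axes, zero at the start; "wrist_torque": the same for the moment, N m; "width": finger opening in mm; "gripper_force": force on a finger pad.
Only numpy, scipy, OpenCV 4.12 (cv2) and the standard library are available. Lean on these libraries where they do the work, as an engineer would, in place of code of your own. Each camera call takes 0.05 s, during which the arm holds its last target. There are 200 camera calls.

TASK

Two slices of bread stand in the toaster: start the toast. With the fingertips on top of the front lever, press it gently all the way down until it latches and the bread stays down, then withdraw the hand clear of everything. Grasp, lift or shove nothing, and leave the browning dial, the bread and everything else on the worktop alone.

Things in the scene. Friction and masses are not known exactly. Their poses are not given: they have to be found in the camera images.
- toaster: Grey-blue two-slot toaster, loose, 1.4 kg, standing askew: yaw -0.75 +- 0.2, lever end towards the robot and its right. Origin on the worktop. Own -y points out of the lever end, z up. In this frame the housing spans x -201..-36, y -124 (end face)..148, z 0..179 mm; the cord lies at the +x side. A vertical push under 10 N on the lever neither tips nor slides it.
- lever_pad (a point): Centre of the lever's top face (moves with it), toaster axes; up: toaster x -118, y -135, z 148 mm. Black tab 40 mm wide (x), 13 thick, 24 out of the face. The housing rises 31 mm above it when up, 96 when down: a hand straight above would hit the housing, so tilt the fingers 25-35 degrees, pointing down and at the toaster, hand leaning away.
- toaster_lever (a joint): Lever travel, m: 0 up (start), 0.065 lower stop, straight down. A spring pushes it up (0.9 N at the top, 2.7 N at the bottom); from 0.042 to 0.056 a sprung catch adds up to 1.3 N, so about 4 N presses it home. Pressed past 0.062 it is caught and rests at 0.061 when let go; let go earlier, it springs back to 0. The stop itself is hard.
- toaster_dial: Black browning dial on the same end face, below the lever and right of it as one faces that end: 26 mm across, 14 mm out, centre at toaster x -86, z 52 mm (top 65 mm; underside of the lowered lever 70 mm). The pose has the toaster's origin. It turns at a touch; leave it alone.
- bread: Two slices of white bread in the slots (x -146 and -90, y -43..71 mm in the toaster's frame), tops 31 mm above the housing; they ride down with the lever. The pose is the toaster's frame lowered by the lever's travel. Leave alone.
- mug: White patterned mug, 92 mm wide, 127 mm with the handle, 95 mm high; origin under its centre. Stands near the lever end. Leave alone.
- timer: Red and white kitchen timer, 69 mm across, 56 mm high; origin under its centre. Stands near the lever end. Leave alone.
- salt: Salt shaker, 44 mm across, 90 mm high; origin under its centre. Stands right of the lever end. Leave alone.
- pepper: Dark wooden pepper mill, 58 mm across, 170 mm high; origin under its centre. Stands beside the toaster, right of the lever end. Leave alone.
- tomato: Tomato, 55 mm, on the chopping board at the right (board 250 x 360 x 22 mm); origin under it. Leave alone.
- peeler: Yellow-handled peeler, 170 x 25 x 18 mm, on the chopping board; origin under its centre. Leave alone.
- jar: Spice jar with a mustard-yellow cap, 42 mm wide, 96 mm high, at the left; origin under its centre. Leave alone.
- tin: Flat tin, 86 mm across, 40 mm high, at the left; origin under its centre. Leave alone.

How it is judged:
By the outcome, as a careful person would: the job done as asked, in the order asked, and still so for the second after the job is handed in, with the robot touching nothing.
It also fails if it takes over 32 s, if anything falls off the work surface, if the arm or the gripper's body presses on something with over 40 N, if the wrist force passes 120 N, or if a joint passes its speed limit or range.

## Working session

There is one attempt and no reset: what is moved stays moved. The work goes in short steps, Python scripts to look and compute and a shell command to move; the robot and the scene stay as the last step left them, time stands still between calls to the robot, and variables do not carry over. Pictures are saved under pics/ and viewed, at most 10 in all, crops included, and the job is handed in when it is done.

```bash
mkdir -p pics; cat > h.py <<'E'
import numpy as np,cv2
from workcell import *
def proj(c,P):
    p=camera_params(c);E=np.array(p["extrinsics"]);f=210/np.tan(np.radians(p["fov_y"])/2)
    q=(np.atleast_2d(P)-E[:3,3])@E[:3,:3];s=q[:,:2]/q[:,2:];r2=(s**2).sum(1,keepdims=True)
    return s*(1+p["k1"]*r2)*f+[p["cx"],p["cy"]]
def ray(c,uv,z):
    from scipy.optimize import fsolve
    return fsolve(lambda a:(proj(c,[a[0],a[1],z])-uv).ravel(),[600,0])
E
python3 - <<'E'
from h import *
s=state();print(s)
for c in("scene","top"):
    cv2.imwrite(f"pics/{c}0.png",read_camera(c));p=camera_params(c);print(p)
    for t in["toaster","lever_pad","toaster_dial","bread","mug","timer","salt","pepper","tomato","jar","tin"]:
        print(c,t,[(np.round(b["rect"]).tolist(),round(b["conf"],2)) for b in boxes_of(c,t)][:3])
E
```

```text
{'clock': 0.0, 'joint_positions': array([-0.93880344,  0.50185713, -0.42680551,  1.5514821 ,  0.22078729,
        1.13829387, -0.21028788]), 'joint_velocities': array([-0.00113977,  0.00046673, -0.00028929,  0.00060686, -0.00191896,
       -0.00058796, -0.00073011]), 'effort': array([ 6.39076352e-04, -5.69511223e+01, -5.81595495e+00, -2.80949432e+01,
        1.07469148e-02,  1.19124429e-02, -1.63916241e-05]), 'tool_pos': array([234.1031404 , 605.65228461, 247.2414001 ]), 'ee_rot': array([-2.23006553e-04,  1.83313546e-01,  9.83053997e-01, -9.66492795e-04]), 'wrist_force': array([-0.62872397,  0.79633708,  0.45888897]), 'wrist_torque': array([-0.00145686,  0.01062509, -0.05239838]), 'gripper_force': 0.0, 'width': 85.26525848229998}
{'fov_y': 44.334882354565934, 'cx': 276.32224387710573, 'cy': 209.55901308128486, 'k1': -0.06754400508565649, 'extrinsics': array([[ 9.46522316e-01, -1.85270151e-01,  2.64141016e-01,
         4.05126247e+01],
       [-3.22624268e-01, -5.35853098e-01,  7.80240373e-01,
        -1.59774128e+03],
       [-3.01447035e-03, -8.23733227e-01, -5.66969562e-01,
       
[... 1021 characters left out ...]
60e-01,
         3.91902958e+02],
       [-4.30986207e-03, -6.28950848e-01, -7.77433120e-01,
         1.62611001e+03],
       [ 0.00000000e+00,  0.00000000e+00,  0.00000000e+00,
         1.00000000e+00]])}
top toaster [([232.0, 186.0, 67.0, 41.0], 0.58)]
top lever_pad []
top toaster_dial [([232.0, 185.0, 68.0, 45.0], 0.16)]
top bread []
top mug [([267.0, 245.0, 20.0, 32.0], 0.76), ([320.0, 208.0, 19.0, 17.0], 0.48)]
top timer [([321.0, 208.0, 19.0, 19.0], 0.79)]
top salt [([233.0, 186.0, 68.0, 37.0], 0.68), ([378.0, 218.0, 18.0, 11.0], 0.49)]
top pepper [([281.0, 164.0, 10.0, 25.0], 0.73)]
top tomato []
top jar [([159.0, 270.0, 18.0, 23.0], 0.53)]
top tin [([198.0, 276.0, 25.0, 25.0], 0.91)]
```

```bash
python3 - <<'E'
import cv2
a=cv2.imread("pics/scene0.png")[140:290,190:360];b=cv2.imread("pics/top0.png")[130:280,190:360]
cv2.imwrite("pics/s1.png",cv2.resize(a,(680,600),interpolation=2));cv2.imwrite("pics/t1.png",cv2.resize(b,(680,600),interpolation=2))
E
```

```text
(no output)
```

View pics/s1.png

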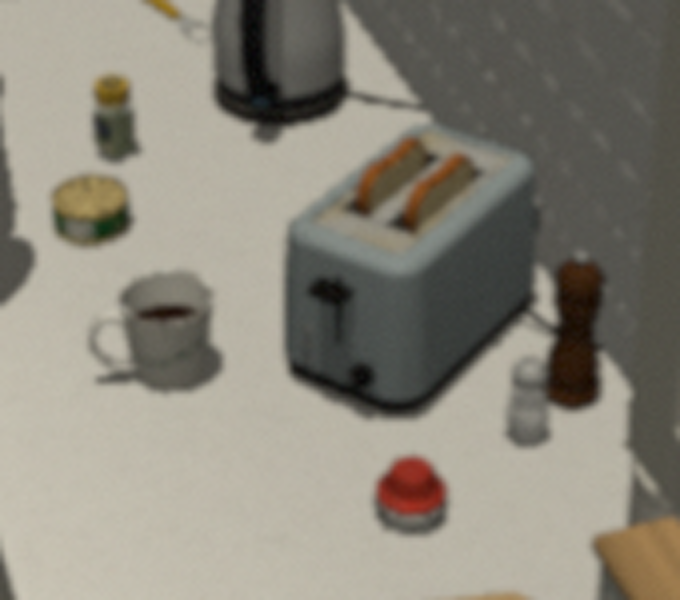

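View pics/t1.png

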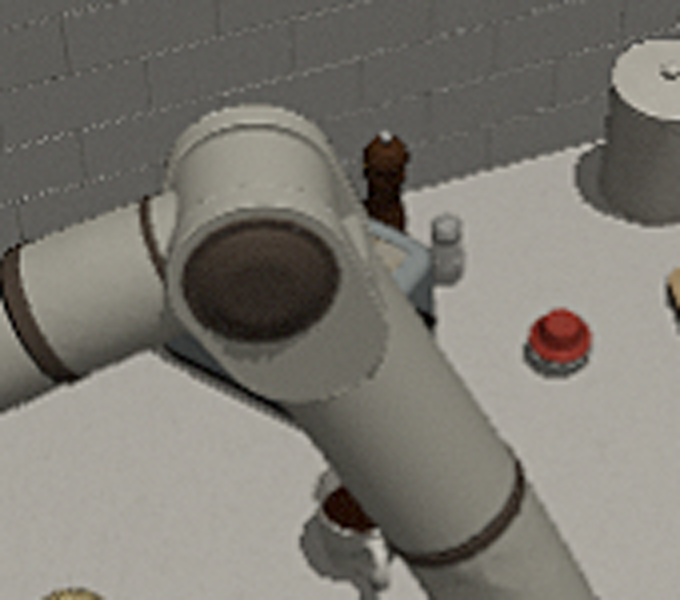

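View pics/scene0.png

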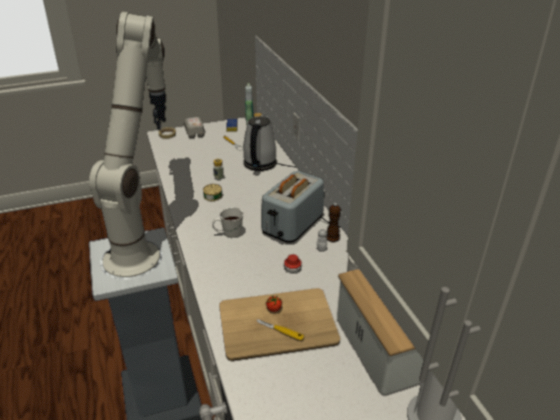

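```bash
cat > fit.py <<'E'
from h import *
from scipy.optimize import minimize
def T(p,L): c,s=np.cos(p[2]),np.sin(p[2]);L=np.atleast_2d(np.array(L,float));return L@np.array([[c,s,0],[-s,c,0],[0,0,1]])+[p[0],p[1],0]
def box(a,b,d,r=0):
    x,y=[(a[0]+r,a[0],a[1]-r,a[1]) if r else a for _ in(0,)][0],b
    pts=[]
    for z in d:
        for X,sx in((a[0],1),(a[1],-1)):
            for Y,sy in((b[0],1),(b[1],-1)):
                rr=r
                for t in np.linspace(0,np.pi/2,5): pts.append([X+sx*rr*(1-np.cos(t)),Y+sy*rr*(1-np.sin(t)),z])
    return pts
PARTS=[box((-201,-36),(-124,148),(0,165),25)+box((-193,-44),(-116,140),(179,179),22),box((-152,-140),(-43,71),(150,210)),box((-96,-84),(-43,71),(150,210)),box((-138,-98),(-148,-124),(135,148))]
def render(c,p,S=4):
    m=np.zeros((420*S,560*S),np.uint8)
    for P in PARTS: cv2.fillConvexPoly(m,cv2.convexHull(np.round(proj(c,T(p,P))*S).astype(np.int32)),1)
    return cv2.resize(m.astype(np.float32),(560,420),interpolation=cv2.INTER_AREA)
def fit(cams,p0):
    M={c:trace(c,"toaster")[0]["mask"].astype(np.float32) for c in cams}
    f=lambda p:sum(np.abs(render(c,p)-M[c]).sum()/M[c].sum() for c in cams)
    best=min((minimize(f,[*p0[:2],y],method="Nelder-Mead",options=dict(initial_simplex=[[p0[0],p0[1],y],[p0[0]+40,p0[1],y],[p0[0],p0[1]+40,y],[p0[0],p0[1],y+.1]])) for y in(p0[2]-.12,p0[2],p0[2]+.12)),key=lambda r:r.fun)
    return best.x,best.fun
E
python3 - <<'E'
from fit import *
read_camera("scene")
p,e=fit(["scene"],[700,0,-.75]);print(p,e)
print("pad",T(p,[-118,-135,148]),proj("scene",T(p,[[-118,-135,148],[-86,-131,52]])))
print("corners",(proj("scene",T(p,[[-201,-124,0],[-36,-124,0],[-36,148,0]]))-[190,140])*4)
for n,uv,z in[("mug",(232,233),0),("timer",(292,270),0),("salt",(322,249),5),("pepper",(333.5,239),5)]: 
    w=ray("scene",uv,z);print(n,w,"toaster frame",T([0,0,-p[2]],[w[0]-p[0],w[1]-p[1],0]))
E
```

```text
[2.28222222e+03 4.87555556e+03 2.59666667e+00] 1.0
pad [[2453.10966768 4929.83705319  148.        ]] [[290.76678996 -32.60993954]
 [288.13352392 -24.58098678]]
corners [[ 427.69027269 -639.18738938]
 [ 376.49535192 -641.23605112]
 [ 358.53127304 -624.78396945]]
mug [402.1818702   28.57438715] toaster frame [[-904.7100018  5119.49977876    0.        ]]
timer [ 552.8840202 -261.1079038] toaster frame [[-1183.74351064  5289.10894317     0.        ]]
salt [ 702.13225067 -189.77843557] toaster frame [[-1274.40149975  5150.74689509     0.        ]]
pepper [ 769.58584401 -146.79934791] toaster frame [[-1309.80707997  5079.02776153     0.        ]]
```

```bash
python3 - <<'E'
from fit import *
read_camera("scene")
a=ray("scene",(190+293/4,140+372/4),0);b=ray("scene",(190+400/4,140+408/4),0);print(a,b)
y=np.arctan2(*(b-a)[::-1]);print(y)
p0=np.r_[a-T([0,0,-.75],[-201,-124,0])[0,:2],-.75];print(p0)
p,e=fit(["scene"],p0);print(p,e)
print("pad",T(p,[-118,-135,148]),(proj("scene",T(p,[[-118,-135,148],[-86,-131,52]]))-[190,140])*4)
print("corners",(proj("scene",T(p,[[-201,-124,0],[-36,-124,0],[-36,148,0]]))-[190,140])*4)
for n,uv,z in[("mug",(232,233),0),("timer",(292,270),0),("salt",(322,249),5),("pepper",(333.5,239),5)]: 
    w=ray("scene",uv,z);print(n,w,"toaster frame",T([0,0,-p[2]],[w[0]-p[0],w[1]-p[1],0]))
im=cv2.resize(read_camera("scene")[140:290,190:360],(680,600),interpolation=2)
for P in PARTS: cv2.polylines(im,[cv2.convexHull(np.round((proj("scene",T(p,P))-[190,140]+.5)*4).astype(np.int32))],True,(0,0,255),1)
cv2.imwrite("pics/o1.png",im)
E
```

```text
[521.25818447 -12.46716258] [ 602.94969056 -102.63590456]
-0.8346845500094707
[ 7.52850853e+02 -5.87471336e+01 -7.50000000e-01]
[730.62656451 -78.4537575   -0.84949081] 0.08222460746765137
pad [[551.32594926 -78.9916924  148.        ]] [[341.94759538 280.92825876]
 [373.11772922 369.97650096]]
corners [[276.45491747 373.48707731]
 [421.23321164 424.1870269 ]
 [541.36677765 285.64157218]]
mug [402.1818702   28.57438715] toaster frame [[-297.26574898 -175.96594969    0.        ]]
timer [ 552.8840202 -261.1079038] toaster frame [[  19.7880185  -254.09325757    0.        ]]
salt [ 702.13225067 -189.77843557] toaster frame [[ 64.78196227 -94.91262947   0.        ]]
pepper [ 769.58584401 -146.79934791] toaster frame [[ 77.05109638 -15.87683012   0.        ]]
```

View pics/o1.png

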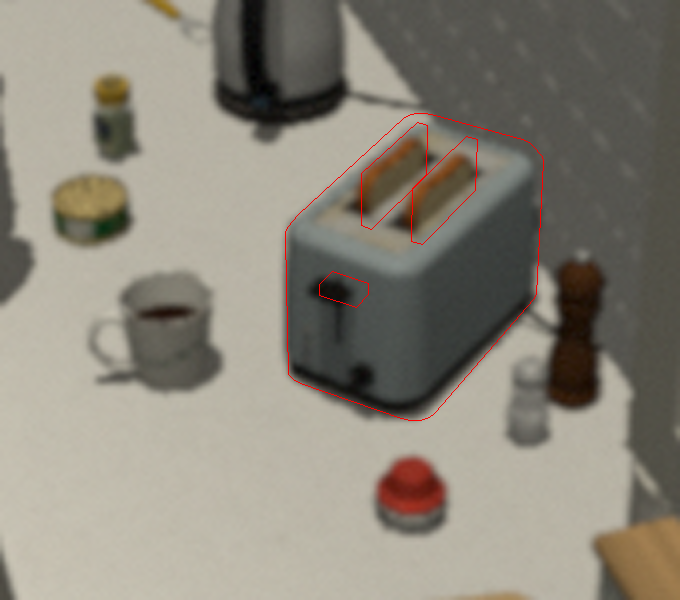

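The overlay shows the fitted box a little off: the lever tab sits at crop (330,288) and the dial at (361,374), about 3 px left of the fit. I'll move the arm to the right, clear of the top camera's view, and turn the jaws along the toaster's y axis on the way.

```bash
python3 -m handwheel '[[0.5,-0.98,0,-0.1],[0.5,-0.98,0,-0.1],[0.5,-0.98,0,-0.1],[0.5,-0.98,0,-0.1],[0.5,-0.98,0,-0.1],[0.5,-0.98,0,-0.1],[0.5,-0.98,0,-0.1],[0.5,-0.98,0,-0.1],[0.5,-0.98,0,-0.1],[0.5,-0.98,0,-0.1],[0.5,-0.98,0,-0.1],[0.5,-0.98,0,-0.1],[0.5,-0.98,0,-0.1],[0.5,-0.98,0,-0.1],[0.5,-0.98,0,-0.1],[0.5,-0.98,0,-0.1],[0.5,-0.98,0,-0.1]]' 85
python3 -m handwheel '[[-0.1,-0.98,0,-0.1],[-0.1,-0.98,0,-0.1],[-0.1,-0.98,0,-0.1],[-0.1,-0.98,0,-0.1],[-0.1,-0.98,0,-0.1],[-0.1,-0.98,0,-0.1],[-0.1,-0.98,0,-0.1],[-0.1,-0.98,0,-0.1],[-0.1,-0.98,0,-0.1],[-0.1,-0.98,0,-0.1],[-0.1,-0.98,0,-0.1],[-0.1,-0.98,0,-0.1],[-0.1,-0.98,0,-0.1],[-0.1,-0.98,0,-0.1],[-0.1,-0.98,0,-0.1],[-0.1,-0.98,0,-0.1],[-0.1,-0.98,0,-0.1]]'
python3 - <<'E'
from fit import *
t=cv2.resize(read_camera("top")[150:270,210:350],(560,480),interpolation=2);cv2.imwrite("pics/t2.png",t)
s=cv2.resize(read_camera("scene")[140:290,190:360],(680,600),interpolation=2);cv2.imwrite("pics/s2.png",s)
E
```

```text
clock: 3.15
tool_pos: [447.3, 188.9, 248.6]
ee_rot: [0.0, 0.299, 0.954, 0.0]
wrist_force: [-0.0, 0.7, 0.6]
width: 85.2
gripper_force: 0.0
clock: 4.85
tool_pos: [404.3, -227.6, 248.6]
ee_rot: [0.0, 0.409, 0.912, 0.0]
wrist_force: [-0.6, -0.3, -0.1]
width: 84.8
gripper_force: 0.0
```

View pics/t2.png

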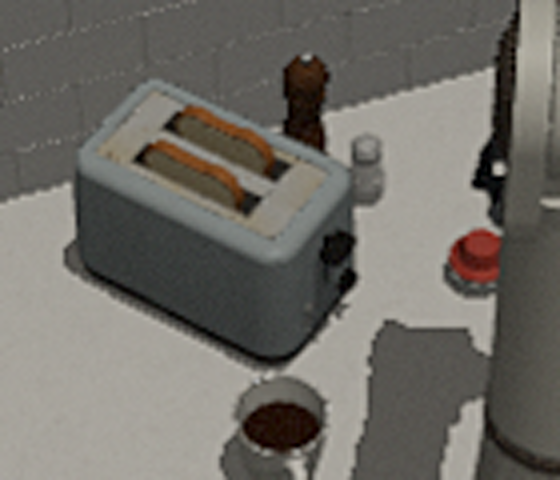

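View pics/s2.png

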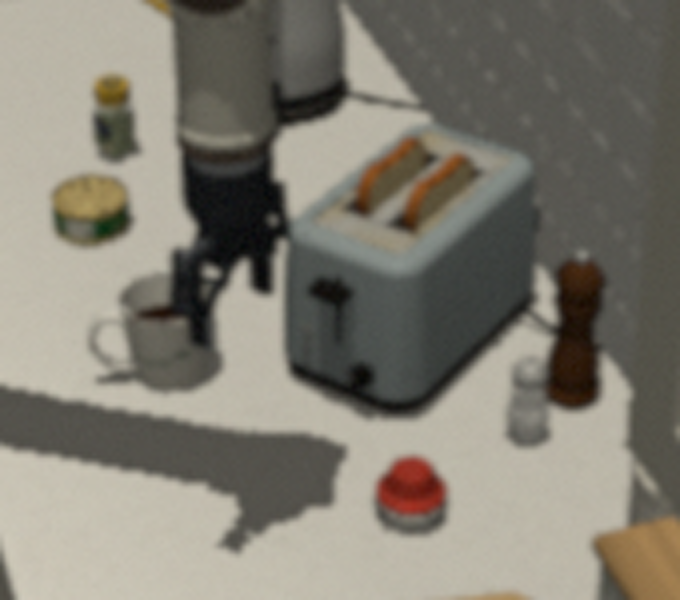

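```bash
python3 - <<'E'
import fit
from fit import *
from scipy.optimize import least_squares
def parts(r,q): 
    P=[];
    for k,t in enumerate(np.linspace(0,np.pi/2,4)):
        d=q*(1-np.cos(t)); P+=box((-201+d,-36-d),(-124+d,148-d),(0 if k==0 else 179-q+q*np.sin(t),179-q+q*np.sin(t)),max(r-d,1))
    return [P]+PARTS0[1:]
PARTS0=PARTS
M={}
for c in("scene","top"): 
    t=trace(c,"toaster");M[c]=t[0]["mask"].astype(np.float32);print(c,t[0]["rect"],t[0]["conf"])
def f(v):
    fit.PARTS=parts(v[3]*100,v[4]*100)
    return sum(np.abs(render(c,v[:3])-M[c]).sum()/M[c].sum() for c in M)
x0=np.array([720,-70,-.8,.3,.2])
r=minimize(f,x0,method="Nelder-Mead",options=dict(initial_simplex=[x0]+[x0+d for d in np.diag([20,20,.08,.15,.1])],maxiter=400))
p=r.x[:3];print(r.x,r.fun)
K=[[-118,-137,148],[-86,-138,52]]
o={"scene":(190-.4+np.array([330,361])/4,140-.4+np.array([287,374])/4),"top":(210-.4+np.array([338,348])/4,150-.4+np.array([241,280])/4)}
obs={c:np.c_[o[c][0],o[c][1]] for c in o}
for c in obs: print(c,"kp resid px",(proj(c,T(p,K))-obs[c]).round(2).tolist())
for c in obs: print(c,"pad by plane",ray(c,obs[c][0],148),"model",T(p,[-118,-137,148])[0])
g=least_squares(lambda v:np.concatenate([(proj(c,T(np.r_[v,p[2]],K))-obs[c]).ravel() for c in obs]),p[:2]);print("kp fit",g.x,g.fun.round(2))
for c,(ox,oy) in{"scene":(190,140),"top":(210,150)}.items():
    im=cv2.resize(read_camera(c)[oy:oy+125,ox:ox+170-30*(c=="top")],None,fx=4,fy=4,interpolation=2)[:,:540]
    for P in fit.PARTS: cv2.polylines(im,[cv2.convexHull(np.round((proj(c,T(p,P))-[ox,oy]+.5)*4).astype(np.int32))],True,(0,0,255),1)
    M[c]=im[:480]
w=min(M["scene"].shape[1],400);cv2.imwrite("pics/o2.png",np.hstack([M["scene"][:,250:550],M["top"][:,50:400]]))
E
```

```text
scene [261.8, 171.6, 64.3, 71.8] 0.83
top [230.6, 171.9, 66.6, 69.3] 0.88
[ 7.27955310e+02 -8.71904186e+01 -8.50039521e-01  2.83914916e-01
  3.09061057e-01] 0.22590763866901398
scene kp resid px [[3.19, 0.51], [2.63, 1.77]]
top kp resid px [[1.84, -1.5], [2.54, -1.61]]
scene pad by plane [536.8901489 -81.8420835] model [547.1518141 -88.9498762 148.       ]
top pad by plane [542.6165407  -79.44387951] model [547.1518141 -88.9498762 148.       ]
kp fit [721.43744715 -75.76243675] [ 0.58 -0.8   0.05  0.41 -0.27  0.5   0.54  0.33]
```

View pics/o2.png

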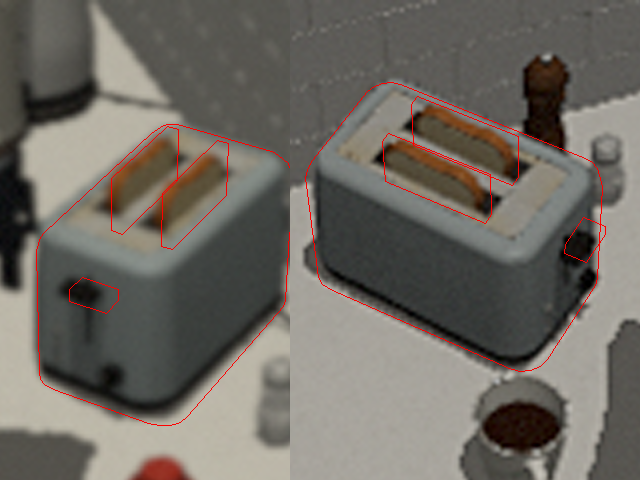

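```bash
python3 - <<'E'
from fit import *
def d(c,o,a,b,z,lat):
    A,B=[ray(c,np.array(o)+np.array(q)/4-.4,z) for q in(a,b)];v=B-A;y=np.arctan2(v[1],v[0])-(np.pi/2 if lat else 0);y=(y+np.pi/2)%np.pi-np.pi/2;print(c,A.round(),B.round(),"yaw",y.round(3));
S=(190,140);Tp=(210,150)
d("top",Tp,(90,281),(240,350),3,1)
d("scene",S,(440,395),(528,305),3,1)
d("scene",S,(300,374),(380,403),3,0)
d("scene",S,(310,218),(405,133),177,1)   # top left edge
d("top",Tp,(85,160),(240,247),172,1)
d("top",Tp,(165,86),(335,165),177,1)
d("top",Tp,(145,148),(237,185),210,1) # bread top
p=[721.4,-75.8,-.85]
for y in(-.85,-.8,-.75):
    K=[[-118,-137,148],[-86,-138,52]];o={"scene":[[272.1,211.35],[279.85,233.1]],"top":[[294.1,209.85],[296.6,219.6]]}
    from scipy.optimize import least_squares
    g=least_squares(lambda v:np.concatenate([(proj(c,T(np.r_[v,y],K))-o[c]).ravel() for c in o]),p[:2]);q=np.r_[g.x,y];print(y,g.x,g.cost,"pad",T(q,[-118,-135,148]))
    for c,oo in(("scene",S),("top",Tp)):print(c,((proj(c,T(q,[[-201,-90,0],[-201,110,0],[-36,-90,0],[-36,110,0],[-118,-124,0]]))-oo+.4)*4).round().tolist())
E
```

```text
top [693. 140.] [553.  21.] yaw -0.87
scene [646. -97.] [788.  17.] yaw -0.897
scene [525. -19.] [585. -89.] yaw -0.867
scene [543.  -5.] [685. 117.] yaw -0.864
top [710. 126.] [551.  19.] yaw -0.979
top [774.  21.] [ 612. -103.] yaw -0.918
top [671.  74.] [594.   6.] yaw -0.844
-0.85 [721.43690253 -75.75568451] 0.936563856675382 pad [[542.13603662 -76.20232139 148.        ]]
scene [[286.0, 358.0], [382.0, 262.0], [429.0, 407.0], [518.0, 305.0], [340.0, 400.0]]
top [[256.0, 374.0], [89.0, 300.0], [330.0, 262.0], [168.0, 195.0], [323.0, 329.0]]
-0.8 [720.53483235 -67.23381763] 0.6814648970104255 pad [[541.48036838 -76.64120466 148.        ]]
scene [[282.0, 360.0], [369.0, 261.0], [429.0, 405.0], [509.0, 301.0], [339.0, 401.0]]
top [[259.0, 377.0], [87.0, 310.0], [326.0, 263.0], [160.0, 201.0], [323.0, 329.0]]
-0.75 [719.2086667  -58.76751781] 0.5409146186237771 pad [[540.84814757 -77.11214143 148.        ]]
scene [[277.0, 362.0], [357.0, 261.0], [428.0, 402.0], [499.0, 296.0], [338.0, 401.0]]
top [[262.0, 380.0], [85.0, 320.0], [323.0, 263.0], [152.0, 208.0], [324.0, 330.0]]
```

```bash
python3 - <<'E'
from fit import *
im=cv2.imread("pics/s2.png")[130:380,130:330];im=cv2.resize(im,None,fx=2.4,fy=2.4,interpolation=2)
s=state();C=s["tool_pos"];w,x,y,z=s["ee_rot"]
a=2*np.arctan2(y,x)-np.pi/2;u=np.array([np.cos(a),np.sin(a),0])
for k in(-72,-57,57,72):
    q=proj("scene",[C+k*u+[0,0,h] for h in(-17,-4,20,56,76,100)]);q=((q-[190,140]+.5)*4-[130,130])*2.4
    cv2.polylines(im,[np.int32(q)],False,(0,0,255) if abs(k)==57 else (0,255,255),1)
    for t in q: cv2.circle(im,tuple(np.int32(t)),2,(0,255,0),-1)
cv2.imwrite("pics/g.png",im);print(C,np.degrees(a))
E
```

```text
[ 404.49122176 -225.59231822  248.25349044] 41.75384023356754
```

View pics/g.png

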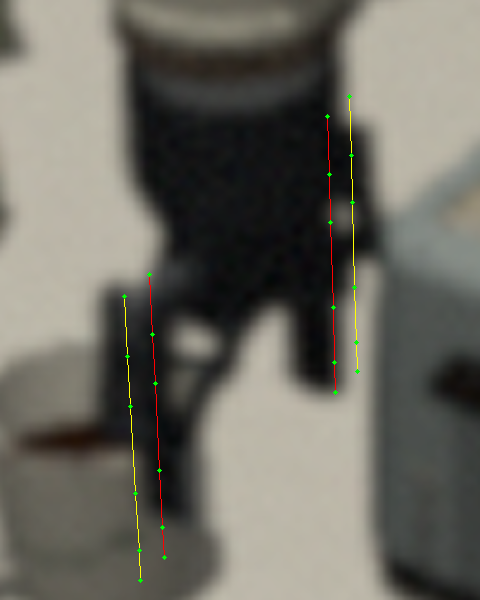

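The open finger's knuckle sticks out about 20 mm past the fingertip and reaches 40 mm above it, so pressing with one open finger straight down would hit the housing. A tilt is needed. I'll test in free space, well above everything, whether moving to the edge of reach tilts the tool outward and keeps it tilted.

```bash
python3 -c "
from workcell import state;s=state();print(s['joint_positions'].round(3))"
python3 -m handwheel '[[0,0,1,0],[0,0,1,0],[0,0,1,0],[0,0,1,0],[0,0,1,0],[0,0,1,0],[0,0,1,0],[0,0,1,0],[0,0,1,0],[0,0,1,0],[0,0,1,0],[0,0,1,0]]' 0
python3 -c "
from workcell import state;s=state();print(s['joint_positions'].round(3),s['clock'])"
```

```text
[ 0.268  0.134  0.199  2.019 -0.032  0.992  1.212]
clock: 6.35
tool_pos: [404.4, -225.3, 549.4]
ee_rot: [0.0, 0.408, 0.913, 0.0]
wrist_force: [-0.1, -0.5, -0.3]
width: -0.1
gripper_force: 0.0
[ 0.247 -0.02   0.199  1.506  0.004  1.655  1.177] 6.35
```

```bash

python3 -m handwheel '[[0,0,1,0],[0,0,1,0],[0,0,1,0],[0,0,1,0],[0,0,1,0],[0,0,1,0],[0,0,1,0],[0,0,1,0]]' 0
python3 -c "
from workcell import state;s=state();print(s['joint_positions'].round(3),s['ee_rot'],s['clock'])"
```

```text
clock: 7.15
tool_pos: [404.0, -225.6, 725.3]
ee_rot: [0.016, 0.409, 0.913, -0.001]
wrist_force: [-0.1, 0.1, -1.1]
width: 0.4
gripper_force: 0.0
[ 0.022  0.059  0.476  1.042 -0.031  2.014  1.212] [ 1.61605736e-02  4.08558081e-01  9.12588882e-01 -8.13933464e-04] 7.15
```

```bash

python3 -m handwheel '[[0,0,1,0],[0,0,1,0],[0,0,1,0],[0,0,1,0],[0,0,1,0]]' 0
cat > st.py <<'E'
from workcell import state
from scipy.spatial.transform import Rotation as R
import numpy as np
s=state();w,x,y,z=s['ee_rot'];r=R.from_quat([x,y,z,w]).as_matrix();d=r[:,2]
print(s['joint_positions'].round(3),"tilt",np.degrees(np.arccos(-d[2])).round(2),"az",np.degrees(np.arctan2(d[1],d[0])).round(1),"y",r[:,1].round(3),"x",r[:,0].round(3),s['tool_pos'].round(1),s['wrist_force'].round(2),s['clock'])
E
python3 st.py
```

```text
clock: 7.65
tool_pos: [401.3, -223.7, 768.1]
ee_rot: [0.064, 0.407, 0.911, -0.004]
wrist_force: [0.4, -0.2, 0.4]
width: -0.1
gripper_force: 0.0
[-0.329  0.026  0.823  0.98  -0.024  2.015  1.211] tilt 7.39 az -27.3 y [0.743 0.668 0.046] x [-0.66   0.742 -0.12 ] [ 401.3 -223.7  768.1] [ 0.41 -0.22  0.44] 7.65
```

```bash

python3 -m handwheel '[[0.5,-0.3,1,0],[0.5,-0.3,1,0],[0.5,-0.3,1,0],[0.5,-0.3,1,0],[0.5,-0.3,1,0],[0.5,-0.3,1,0]]' 0
python3 st.py
python3 -m handwheel '[[0,0,-1,0],[0,0,-1,0]]' 0
python3 st.py
```

```text
clock: 8.25
tool_pos: [466.2, -262.9, 817.0]
ee_rot: [0.127, 0.405, 0.905, -0.009]
wrist_force: [0.2, 0.6, 0.2]
width: 0.0
gripper_force: 0.0
[ 0.243  0.176  0.319  0.703 -0.077  2.015  1.237] tilt 14.63 az -28.3 y [0.736 0.672 0.086] x [-0.639  0.731 -0.237] [ 466.2 -262.9  817. ] [0.19 0.6  0.18] 8.25
clock: 8.45
tool_pos: [466.5, -263.0, 766.3]
ee_rot: [0.127, 0.405, 0.905, -0.01]
wrist_force: [0.6, -0.2, -0.2]
width: -0.2
gripper_force: 0.0
[ 0.201  0.091  0.304  0.932 -0.029  1.867  1.217] tilt 14.68 az -28.5 y [0.736 0.671 0.086] x [-0.639  0.731 -0.239] [ 466.5 -263.   766.3] [ 0.64 -0.21 -0.2 ] 8.45
```

```bash

python3 -m handwheel '[[0.4,-0.2,1,0],[0.4,-0.2,1,0],[0.4,-0.2,1,0],[0.4,-0.2,1,0],[0.4,-0.2,1,0],[0.4,-0.2,1,0],[0.4,-0.2,1,0],[0.4,-0.2,1,0],[0.4,-0.2,1,0],[0.4,-0.2,1,0]]' 0
python3 st.py
```

```text
clock: 9.45
tool_pos: [531.2, -292.6, 875.6]
ee_rot: [0.212, 0.399, 0.892, -0.016]
wrist_force: [-0.9, 0.1, 0.4]
width: 0.2
gripper_force: 0.0
[ 0.348  0.327  0.27   0.378 -0.136  2.015  1.23 ] tilt 24.54 az -28.5 y [0.719 0.681 0.14 ] x [-0.592  0.705 -0.391] [ 531.2 -292.6  875.6] [-0.91  0.14  0.42] 9.45
```

```bash

python3 -m handwheel '[[0.4,-0.2,1,0],[0.4,-0.2,1,0],[0.4,-0.2,1,0],[0.4,-0.2,1,0],[0,0.3,-1,0],[0,0.3,-1,0],[0,0.3,-1,0],[0,0.3,-1,0],[0,0.3,-1,0],[0,0.3,-1,0],[0,0.3,-1,0],[0,0.3,-1,0],[0,0.3,-1,0],[0,0.3,-1,0],[0,0.3,-1,0],[0,0.3,-1,0]]' 0
python3 st.py
```

```text
clock: 11.05
tool_pos: [547.9, -210.0, 607.8]
ee_rot: [0.252, 0.396, 0.883, -0.02]
wrist_force: [0.1, -0.3, 0.4]
width: 0.2
gripper_force: 0.0
[ 0.008 -0.102  0.215  1.55   0.165  1.201  0.934] tilt 29.26 az -28.6 y [0.708 0.686 0.164] x [-0.56   0.689 -0.46 ] [ 547.9 -210.   607.8] [ 0.08 -0.3   0.41] 11.05
```

```bash

python3 -m handwheel '[[-0.05,0.35,-0.97,0.67],[-0.05,0.35,-0.97,0.67],[-0.05,0.35,-0.97,0.67],[-0.05,0.35,-0.97,0.67],[-0.05,0.35,-0.97,0.67],[-0.05,0.35,-0.97,0.67],[-0.05,0.35,-0.97,0.67],[-0.05,0.35,-0.97,0.67],[-0.05,0.35,-0.97,0.67],[-0.05,0.35,-0.97,0.67],[-0.05,0.35,-0.97,0.67],[-0.05,0.35,-0.97,0.67],[-0.05,0.35,-0.97,0.67],[-0.05,0.35,-0.97,0.67],[0,0,0,0]]' 0
python3 st.py
python3 - <<'E'
from fit import *
s=state();a=cv2.resize(read_camera("scene")[150:250,220:320],(400,400),interpolation=2);b=cv2.resize(read_camera("top")[140:240,230:330],(400,400),interpolation=2)
w,x,y,z=s["ee_rot"];from scipy.spatial.transform import Rotation as R
t=s["tool_pos"]+17*R.from_quat([x,y,z,w]).as_matrix()[:,2];print(t)
for im,c,o in((a,"scene",(220,150)),(b,"top",(230,140))):
    cv2.circle(im,tuple(np.int32(((proj(c,t)-o+.5)*4)[0])),2,(0,0,255),-1)
    cv2.circle(im,tuple(np.int32(((proj(c,[537.8,-79.5,148])-o+.5)*4)[0])),2,(0,255,0),-1)
cv2.imwrite("pics/v9.png",np.hstack([a,b]))
E
```

```text
clock: 12.55
tool_pos: [531.1, -111.4, 314.4]
ee_rot: [0.212, -0.123, 0.964, 0.105]
wrist_force: [-0.2, -1.8, 0.5]
width: 0.0
gripper_force: 0.0
[ 0.467  0.075 -0.069  2.013 -0.53   0.849  2.538] tilt 27.44 az 33.7 y [-0.282  0.947  0.151] x [-0.879 -0.192 -0.435] [ 531.1 -111.4  314.4] [-0.23 -1.8   0.49] 12.55
[ 537.66038334 -107.01848642  299.33487156]
```

View pics/v9.png

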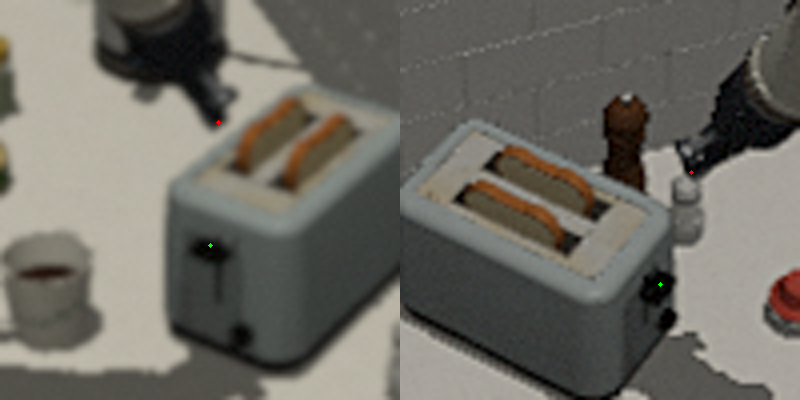

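The view confirms both points: the tip dot sits on the real fingertips and the target dot sits on the lever in both cameras. Next I'll go across and down to just above the lever.

```bash

python3 -m handwheel '[[0,0.54,0,0],[0,0.54,-0.3,0],[0,0,-0.9,0],[0,0,-0.9,0],[0,0,-0.9,0],[0,0,-0.7,0],[0,0,-0.4,0],[0,0,0,0]]' 0
python3 st.py
```

```text
clock: 13.45
tool_pos: [530.9, -82.4, 211.4]
ee_rot: [0.212, -0.124, 0.964, 0.106]
wrist_force: [0.8, -0.0, 0.3]
width: -0.0
gripper_force: 0.0
[ 0.752  0.219 -0.456  2.136 -0.53   0.57   2.563] tilt 27.38 az 33.8 y [-0.284  0.947  0.151] x [-0.879 -0.195 -0.435] [530.9 -82.4 211.4] [ 0.8  -0.    0.28] 13.45
```

```bash

python3 -m handwheel '[[0,-0.1,0,-0.4],[0,0,-0.4,-0.2],[0,0,-0.3,0],[0,0,-0.2,0],[0,0,0,0]]' 0
python3 st.py
```

```text
clock: 13.95
tool_pos: [531.9, -86.9, 190.2]
ee_rot: [0.217, -0.083, 0.968, 0.096]
wrist_force: [0.4, -0.2, -0.2]
width: 0.0
gripper_force: 0.0
[ 0.741  0.242 -0.457  2.173 -0.54   0.472  2.506] tilt 27.45 az 28.7 y [-0.203  0.968  0.149] x [-0.892 -0.12  -0.436] [531.9 -86.9 190.2] [ 0.39 -0.25 -0.17] 13.95
```

```bash

python3 -m handwheel '[[0,0,-0.2,0],[0,0,-0.2,0],[0,0,-0.2,0],[0,0,-0.2,0]]' 0
python3 st.py
python3 -m handwheel '[[0,0,-0.15,0],[0,0,-0.15,0],[0,0,-0.15,0],[0,0,0,0]]' 0
python3 st.py
```

```text
clock: 14.35
tool_pos: [532.0, -87.9, 170.3]
ee_rot: [0.218, -0.082, 0.968, 0.095]
wrist_force: [-0.3, -0.5, -0.2]
width: 0.1
gripper_force: 0.0
[ 0.765  0.285 -0.487  2.187 -0.541  0.418  2.523] tilt 27.49 az 28.5 y [-0.201  0.968  0.149] x [-0.892 -0.118 -0.437] [532.  -87.9 170.3] [-0.29 -0.46 -0.16] 14.35
clock: 14.75
tool_pos: [532.0, -87.8, 159.1]
ee_rot: [0.218, -0.082, 0.968, 0.095]
wrist_force: [-0.3, -0.2, 1.2]
width: 0.1
gripper_force: 0.4
[ 0.778  0.311 -0.506  2.193 -0.537  0.388  2.529] tilt 27.48 az 28.5 y [-0.201  0.968  0.149] x [-0.892 -0.118 -0.437] [532.  -87.8 159.1] [-0.29 -0.24  1.24] 14.75
```

```bash

python3 -m handwheel '[[0,0,-0.15,-0.03],[0,0,-0.15,-0.03],[0,0,-0.15,-0.03],[0,0,-0.15,-0.03]]' 0
python3 st.py
```

```text
clock: 15.15
tool_pos: [532.3, -87.8, 144.3]
ee_rot: [0.219, -0.074, 0.968, 0.093]
wrist_force: [0.3, -0.4, 2.3]
width: 0.3
gripper_force: 0.8
[ 0.777  0.34  -0.512  2.206 -0.544  0.339  2.53 ] tilt 27.51 az 27.5 y [-0.185  0.972  0.148] x [-0.893 -0.103 -0.438] [532.3 -87.8 144.3] [ 0.26 -0.43  2.26] 15.15
```

```bash
python3 - <<'E'
from fit import *
a=cv2.resize(read_camera("scene")[150:250,220:320],(400,400),interpolation=2);b=cv2.resize(read_camera("top")[140:240,230:330],(400,400),interpolation=2)
cv2.imwrite("pics/v10.png",np.hstack([a,b]))
E
```

```text
(no output)
```

View pics/v10.png

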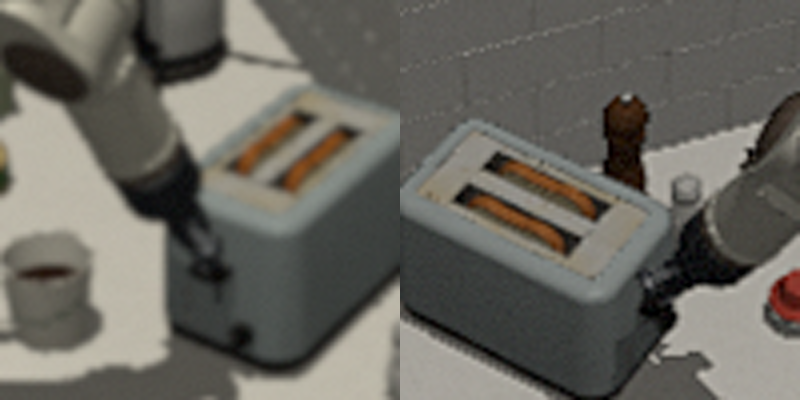

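The picture shows the fingertips on the lever (about (208,268) in the left half) and the bread already lower, with the toaster where it was. I'll keep pressing down.

```bash

python3 -m handwheel '[[0,0,-0.15,-0.03],[0,0,-0.15,-0.03],[0,0,-0.15,-0.03],[0,0,-0.15,-0.03],[0,0,-0.15,-0.02],[0,0,-0.15,-0.02]]' 0
python3 st.py
python3 -m handwheel '[[0,0,-0.12,-0.02],[0,0,-0.12,-0.02],[0,0,-0.12,0]]' 0
python3 st.py
```

```text
clock: 15.85
tool_pos: [532.2, -87.8, 121.7]
ee_rot: [0.22, -0.063, 0.969, 0.091]
wrist_force: [-0.3, 0.2, 3.7]
width: 0.0
gripper_force: 1.8
[ 0.781  0.389 -0.527  2.222 -0.551  0.267  2.533] tilt 27.5 az 26.2 y [-0.163  0.975  0.148] x [-0.895 -0.083 -0.437] [532.2 -87.8 121.7] [-0.32  0.18  3.7 ] 15.85
clock: 16.15
tool_pos: [532.3, -87.8, 113.0]
ee_rot: [0.22, -0.061, 0.969, 0.09]
wrist_force: [-0.9, 0.5, 6.3]
width: 0.2
gripper_force: 3.2
[ 0.786  0.41  -0.536  2.227 -0.55   0.24   2.535] tilt 27.51 az 25.9 y [-0.158  0.976  0.148] x [-0.896 -0.078 -0.438] [532.3 -87.8 113. ] [-0.91  0.53  6.32] 16.15
```

```bash

python3 -m handwheel '[[0,0,0,0]]' 0
python3 st.py
python3 -m handwheel '[[0,0,-0.06,0],[0,0,-0.06,0]]' 0
python3 st.py
```

```text
clock: 16.25
tool_pos: [532.1, -87.8, 112.7]
ee_rot: [0.22, -0.061, 0.969, 0.09]
wrist_force: [1.0, -0.0, 0.9]
width: -0.0
gripper_force: 1.0
[ 0.786  0.411 -0.536  2.227 -0.55   0.24   2.535] tilt 27.49 az 25.9 y [-0.157  0.976  0.149] x [-0.896 -0.078 -0.437] [532.1 -87.8 112.7] [ 1.05 -0.04  0.93] 16.25
clock: 16.45
tool_pos: [532.3, -87.8, 110.0]
ee_rot: [0.22, -0.061, 0.969, 0.09]
wrist_force: [-0.3, 0.0, 3.8]
width: 0.1
gripper_force: 1.7
[ 0.789  0.418 -0.54   2.228 -0.548  0.232  2.536] tilt 27.5 az 25.9 y [-0.158  0.976  0.148] x [-0.896 -0.078 -0.437] [532.3 -87.8 110. ] [-0.27  0.05  3.76] 16.45
```

Past the catch. I'll continue gently to the stop.

```bash

python3 -m handwheel '[[0,0,-0.06,0],[0,0,-0.06,0],[0,0,-0.06,0]]' 0
python3 st.py
python3 -m handwheel '[[0,0,-0.05,0],[0,0,-0.05,0]]' 0
python3 st.py
```

```text
clock: 16.75
tool_pos: [532.0, -87.8, 105.2]
ee_rot: [0.22, -0.061, 0.969, 0.09]
wrist_force: [1.1, -0.9, 3.1]
width: 0.1
gripper_force: 1.4
[ 0.793  0.43  -0.545  2.23  -0.545  0.219  2.538] tilt 27.48 az 25.9 y [-0.158  0.976  0.148] x [-0.896 -0.078 -0.437] [532.  -87.8 105.2] [ 1.12 -0.92  3.13] 16.75
clock: 16.95
tool_pos: [532.0, -87.7, 102.8]
ee_rot: [0.22, -0.061, 0.969, 0.09]
wrist_force: [-0.7, -0.9, 3.0]
width: -0.0
gripper_force: 1.4
[ 0.795  0.437 -0.548  2.23  -0.543  0.213  2.539] tilt 27.49 az 26.0 y [-0.158  0.976  0.148] x [-0.896 -0.078 -0.437] [532.  -87.7 102.8] [-0.68 -0.89  2.97] 16.95
```

```bash

for i in 1 ; do python3 -m handwheel '[[0,0,-0.05,0],[0,0,-0.04,0]]' 0 | grep -E "tool|force"; python3 -m handwheel '[[0,0,-0.04,0]]' 0 | grep -E "tool|force";  done; python3 st.py
```

```text
tool_pos: [532.3, -87.8, 101.0]
wrist_force: [-5.3, -0.6, 15.4]
gripper_force: 7.4
tool_pos: [532.4, -87.9, 100.5]
wrist_force: [-9.0, -2.2, 23.7]
gripper_force: 12.1
[ 0.797  0.443 -0.551  2.231 -0.543  0.205  2.542] tilt 27.53 az 25.9 y [-0.158  0.976  0.148] x [-0.896 -0.079 -0.438] [532.4 -87.9 100.5] [-8.96 -2.19 23.74] 17.25
```

```bash

python3 -m handwheel '[[0,0,0.12,0],[0,0,0.2,0.02],[-0.1,-0.05,0.3,0.02],[-0.2,-0.1,0.6,0],[-0.4,-0.2,0.9,0],[-0.4,-0.2,0.9,0],[-0.4,-0.2,0.9,0],[-0.4,-0.2,0.9,0],[-0.4,-0.2,0.9,0],[-0.4,-0.2,0.9,0],[-0.4,-0.2,0.9,0],[-0.4,-0.2,0.5,0],[0,0,0,0],[0,0,0,0]]' 0
python3 st.py
python3 - <<'E'
from fit import *
im=[]
for c,(x,y) in(("scene",(220,150)),("top",(230,140))): im.append(cv2.resize(read_camera(c)[y:y+100,x:x+100],(400,400),interpolation=2))
n=np.hstack(im);cv2.imwrite("pics/v11.png",n)
# orange bread-crust & dark tab extent against first picture
for c in("scene","top"):
    for t in("bread","lever_pad","toaster"): print(c,t,[(np.round(b["rect"]).tolist(),round(b["conf"],2)) for b in boxes_of(c,t)][:1])
a=cv2.cvtColor(cv2.imread("pics/scene0.png"),cv2.COLOR_BGR2HSV)[165:205,262:325];b=cv2.cvtColor(read_camera("scene"),cv2.COLOR_BGR2HSV)[165:205,262:325]
for h in(a,b): print("crust px",int(((h[...,0]<18)&(h[...,1]>120)&(h[...,2]>60)).sum()))
a=cv2.imread("pics/scene0.png",0);b=cv2.cvtColor(read_camera("scene"),cv2.COLOR_BGR2GRAY)
for q in(a,b): print("column through lever rows 206..240",q[206:241,272].tolist())
d=cv2.absdiff(a,b)[205:245,262:330];print("diff px near end face",np.argwhere(d>40)[:,::-1].tolist()[:60])
E
```

```text
clock: 18.65
tool_pos: [452.9, -126.0, 283.0]
ee_rot: [0.216, -0.065, 0.97, 0.089]
wrist_force: [-0.5, 0.4, -0.6]
width: -0.2
gripper_force: 0.0
[ 0.838 -0.034 -0.345  2.198 -0.574  0.773  2.572] tilt 26.98 az 26.3 y [-0.165  0.976  0.145] x [-0.899 -0.088 -0.43 ] [ 452.9 -126.   283. ] [-0.46  0.41 -0.55] 18.65
scene bread [([215.0, 209.0, 29.0, 27.0], 0.71)]
scene lever_pad [([268.0, 224.0, 10.0, 8.0], 0.59)]
scene toaster [([261.0, 171.0, 64.0, 72.0], 0.62)]
top bread [([390.0, 218.0, 4.0, 10.0], 0.72)]
top lever_pad []
top toaster [([230.0, 170.0, 68.0, 69.0], 0.67)]
crust px 145
crust px 0
column through lever rows 206..240 [77, 77, 74, 59, 40, 20, 20, 17, 18, 29, 47, 56, 59, 59, 59, 60, 56, 58, 58, 59, 59, 58, 61, 60, 62, 60, 60, 53, 39, 22, 28, 56, 75, 106, 147]
column through lever rows 206..240 [79, 79, 78, 77, 77, 76, 78, 77, 76, 76, 77, 76, 76, 75, 76, 71, 59, 35, 21, 19, 17, 14, 28, 50, 58, 60, 60, 56, 39, 26, 30, 58, 74, 79, 83]
diff px near end face [[7, 5], [8, 5], [9, 5], [6, 6], [7, 6], [8, 6], [9, 6], [10, 6], [11, 6], [6, 7], [7, 7], [8, 7], [9, 7], [10, 7], [11, 7], [14, 7], [6, 8], [7, 8], [8, 8], [9, 8], [10, 8], [11, 8], [14, 8], [15, 8], [8, 9], [9, 9], [10, 9], [11, 9], [14, 9], [9, 10], [10, 10], [11, 10], [7, 19], [8, 19], [6, 20], [7, 20], [8, 20], [7, 21], [8, 21], [9, 21], [10, 21], [14, 21], [10, 22], [11, 22], [12, 22], [7, 34], [8, 34], [9, 34], [7, 35], [8, 35], [9, 35], [10, 35], [11, 35], [9, 36], [10, 36], [11, 36], [12, 36], [13, 36], [14, 36], [11, 37]]
```

```bash
python3 -m handwheel '[[-0.2,-0.2,0.5,-0.5],[0,0,0.3,-0.5],[0,0,0,0],[0,0,0,0]]' 0; python3 st.py; python3 -c "
from workcell import *
read_camera('scene');print(job_done())"
```

```text
clock: 19.55
tool_pos: [447.8, -132.7, 303.2]
ee_rot: [0.222, 0.003, 0.972, 0.073]
wrist_force: [-0.1, 0.2, -0.4]
width: -0.1
gripper_force: 0.0
[ 0.847 -0.102 -0.353  2.207 -0.546  0.767  2.401] tilt 27.0 az 18.1 y [-0.026  0.989  0.144] x [-0.902  0.039 -0.431] [ 447.8 -132.7  303.2] [-0.07  0.16 -0.37] 19.55
the job is handed in; nothing more can be done
None
```

The toast is started: the lever is latched down and the bread is in. The hand is clear and I handed the job in at about 19.6 s. The press peaked near 24 N at the hard stop, which is over the 10 N the toaster is sure to stand, though it showed no shift in the pictures. Joint 7 read 2.572 against its 2.57 limit during the withdrawal.

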